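# Stop the press, clear it, reset the stop

## Task

A finished brass nipple has been left standing under the ram of the little air press. Push the fluted mushroom stop on the sloping console in until it latches and stays in by itself, only then take the nipple out and leave it lying or standing in the round steel dish, and finally twist the mushroom clockwise until it springs back out, leaving it to return by itself. Press and turn the stop firmly but without forcing it, do not press the small ringed cycle button below it, and leave the jar, the spanner and the marker where they are.

Things in the scene. Friction and masses are not known exactly. Their poses are not given: they have to be found in the camera images.
- console: grey sloping console, fixed, 131 mm deep (x), 104 mm wide (y), 111 mm high; its face slopes 35 degrees from level and looks towards -x and up (normal = -0.574 x + 0.819 z of this frame). Origin: centre of the underside, z up. The mushroom stop sits high on the face, the cycle button 70 mm further down the slope.
- stop_top (a point): centre of the top of the black mushroom stop; z points out of the face along its axis (35 degrees from vertical). Head 22 mm high; its ribbed flank, 40 mm diameter, lies 9 to 20 mm below this point. This point stands 49 mm out from the face when released, 42 mm when latched; under the head are a 22 mm shank and a steel collar (35 mm diameter, 13 mm high).
- stop_push (a joint): how far the stop is pushed in, m: 0 fully out, 0.009 the bottom. A sprung pawl latches it when pushed past about 0.0072 (13 to 15 N at the click; no more than 25 N is needed); let go it then stays at 0.006 to 0.007.
- stop_turn (a joint): clockwise turn of the stop head seen from outside, rad, 0 to 1.0 (end stop); a light spring returns it to 0. While latched, turning past about 0.7 lifts the pawl and the head springs out as soon as it is free to move (a firm grip can hold it in until let go).
- cycle (a joint): how far the small cycle button is pushed in, m, 0 to 0.005; 24 mm diameter, 18 mm high, inside a 48 mm guard ring. Not to be pressed.
- press: small air press, fixed: base 200 (x) by 150 (y) by 18 mm; round anvil of 76 mm diameter centred at x = -0.038, its top 28 mm above the bench; column at the back (+x). Ram over x = -0.030, its end 158 mm above the bench; the head above reaches forward to x = -0.075, 64 mm wide, from 188 to 328 mm height. Origin: centre of the underside; open towards -x.
- nipple: brass nipple, 32 mm high, 13 mm round with a hexagon 18 mm across from 12 to 20 mm height, standing on the anvil. Origin: centre of its foot, z along its axis.
- nipple_mid (a point): middle of the nipple, 16 mm above its foot on its axis.
- dish: round steel parts dish, held to the bench by its magnet foot; 122 mm across the rim, inside 100 mm across at the floor, floor 4 mm above the bench, rim 28 mm high. Origin: centre of the underside. A caked pump (world x over 0.49, y 0 to 0.13, up to 0.25 m high) stands behind it.
- grease_jar: white grease jar with screw lid, 66 mm diameter, 68 mm high, stands beside the press on its far side. Origin: centre of the foot.
- spanner: open-ended spanner 124 mm long (y), 27 mm wide, 5 mm thick, lying beside the press on the robot's side. Origin: centre of the underside.
- marker: marker pen 131 mm long (y), 20 mm thick, lying beside the console on the robot's side. Origin: centre of the underside.

How it is judged (in metres and radians):
On the way, in this order (a step that is already met when the one before it is completed fails the run):
1. the stop is latched in by itself, nothing touching the console, the nipple still standing under the ram (value of joint stop_push above 0.005 m and contact force between each of the fingers, the arm and console below 0.5 N and distance of nipple_mid from where it was at the start of the episode below 0.015 m), for 0.2 s.
2. with the stop still latched, the nipple is in the dish and let go (value of joint stop_push above 0.005 m and horizontal distance between nipple_mid and dish below 0.045 m and height (world z) of nipple_mid below 0.04 m and contact force between each of the fingers, the arm and nipple below 0.5 N and linear speed of nipple below 0.05 m/s), for 0.2 s.
At the end, for the whole second after the job is handed in: The stop has sprung fully out again (within 1.5 mm) and its head has returned by itself (within 0.12 rad), untouched; the nipple rests in the dish, its middle within 45 mm of the dish's centre and below 40 mm height (value of joint stop_push below 0.0015 m and value of joint stop_turn below 0.12 rad and horizontal distance between nipple_mid and dish below 0.045 m and height (world z) of nipple_mid below 0.04 m and linear speed of nipple below 0.02 m/s and contact force between each of the fingers, the arm and console below 0.5 N and contact force between each of the fingers, the arm and nipple below 0.5 N).
It fails at once if the stop is rammed against its bottom (pushed in beyond 9.7 mm, which takes some 50 N), or the console or press is struck with more than 50 N by the arm (value of joint stop_push above 0.0097 m or contact force between the arm and console above 50 N or contact force between any of the arm, the fingers and press above 50 N).
It fails at once if the cycle button is pressed (value of joint cycle above 0.002 m).
It fails at once if the jar, the spanner or the marker is shifted by more than 20 mm (distance of any of grease_jar, spanner, marker from where it was at the start of the episode above 0.02 m).
It also fails if it takes over 72 s, if anything falls off the work surface, if the arm or the gripper's body presses on something with over 40 N, if the wrist force passes 120 N, or if a joint passes its speed limit or range.

## Robot

A 6-joint arm with a two-finger parallel gripper is mounted at the origin on a cart in front of the work surface, level with it; the furniture and walls round the work are solid. World frame = base frame: x ahead of the robot, y to its left, z up, the work surface at z = 0. Lengths are in mm, angles in rad, forces in N, time in s.
With the tool pointing down it reaches from about 350 to 775 mm from the base axis. Payload 7.3 kg.
Tool frame: the origin (TCP) lies on the centre line of the jaws, within the pads' length; the fingertips stand 14 mm ahead of it and the grasp point (between the pads) lies 5 mm behind it; z points along the fingers, y is the line along which they close (so a half turn about z gives the same grasp; the last joint's range is limited). The gripper opens to 92 mm and grips with 3 to 60 N. Pads are 19 mm wide; open, the fingers measure 130 mm over their backs; the gripper's body (75 mm by 190 mm) begins 47 mm behind the grasp point.
Start: joints at [1.174, 0.342, 1.524, -0, 1.275, -0.146], TCP at [130.277, 508.597, 240.741] pointing down, gripper open.
Joint ranges: [-2.53, 2.53], [-0.77, 2.02], [0.04, 2.7], [-1, 4.14], [0.28, 2.66], [-3.11, 3.11]. Speed limits (rad/s): [2.57, 2.57, 3.14, 3.14, 3.14, 3.14].

## Interface

Orientations are given as [roll, pitch, yaw] about the fixed x, y, z axes, in that order (R = Rz(yaw) Ry(pitch) Rx(roll)).
In Python, from plant import get_obs, capture, bot, spot_in, trace, pinpoint gives the robot as it stands.
- The arm moves only by the tool play_rows, never from a script. Its argument "rows" is a list of rows, each a list of 2 entries, a list of its own where there are three numbers: the shift along the world's x, y, z in units of 3 cm (1.0 is 3 cm), then the turn, a rotation vector about the world's x, y, z in units of 8 degrees (1.0 is 8 degrees). A call has 1 to 12 rows; each row shifts and turns the commanded pose from where the row before left it; what a row does not reach is not made up. A row lasts 1/8 s, in which the tool goes at most 62.5 mm and 10.7 degrees, less where a joint would pass 70% of its speed; a pose out of reach is approached as far as the arm can. A call with a number of a shift or a turn outside -1 to 1 is refused whole. A call with a gripper value outside its range is refused whole. "hand" is the opening, from -1 (shut) to 1 (fully open), set as the call begins (left out, the last holds). The fingers move at their own pace and stop on an object; the grip force is fixed at half the most. Time passes only in rows, so rows that do not move let the fingers close. It gives the time, the measured TCP pose, the force, the opening and the grip force at its end, in the units of the state.
- get_obs(): the state, without advancing time (a new reading comes with each control period).
- capture(name): name is "side" or "top" or "wrist"; returns a dict with "frame" (480x640x3 uint8, red, green, blue), "fov_y" (degrees; the focal length in pixels is half the picture's height over the tangent of half this angle, whatever the lens; pixels are square), "cx", "cy" (the principal point, pixels), "rvec" (rotation vector, rad) and "tvec" (3), from world to camera coordinates, as OpenCV has them; the wrist camera has in their place "hand_eye" (4x4, takes a point from camera to tool coordinates, whose origin is the TCP and whose axes are the flange's). Camera axes: x right, y down, z forward; pixel columns grow to the right and rows downward; lengths in mm; the calibration is good to about 2 mm. The wrist camera is an equidistant fisheye: a pixel r from the principal point sees the ray r / f radians off the axis. A picture is of the moment at which its call begins: read the wrist's pose just before it. There is no depth.
- bot.close_job(): hands the job in; it is judged then, once.
Trained networks look in the newest picture that a camera, given by its name, has taken for a name from the list of things; names that differ only in an ending like _2 or _b are one class to them, and where a whole thing is asked for, a point or a joint stands for the part that bears it (a point fixed in the world has none). Each returns a list of dicts, best first, with "p" (0 to 1); they miss things now and then, are a little off and sometimes report something else, mostly with a low value. They report only what shows in the picture. A call takes as long as a camera call.
- spot_in(query, camera): "at" ([row, column] in pixels, amid what is visible of it).
- trace(query, camera): "mask" (480x640 bool, what is visible of it) and "at" ([row, column] in pixels, amid what is visible of it).
- pinpoint(query, camera): "at" ([row, column] in pixels: a listed point, or the origin of a listed thing).
The state is a dict: "time": time; "joint_positions": joint angles; "dq": joint speeds; "tau": joint torques, N m; "tool_pos": TCP position; "tcp_rot": TCP orientation; "contact_force": force on the tool from outside, world axes, zero at the start; "moment": the same for the moment, N m; "grip_width": finger opening in mm; "finger_force": force on a finger pad.
Only numpy, scipy, OpenCV 4.12 (cv2) and the standard library are available. Lean on these libraries where they do the work, as an engineer would, in place of code of your own. Each camera call takes 0.05 s, during which the arm holds its last target. There are 200 camera calls.

## Working session

There is one attempt and no reset: what is moved stays moved. The work goes in short steps, Python scripts to look and compute and a tool call to move; the robot and the scene stay as the last step left them, time stands still between calls to the robot, and variables do not carry over. Pictures are saved under pics/ and viewed, at most 11 in all, crops included, and the job is handed in when it is done.

Besides the shell and the picture viewer there is one more tool, called in YAML: its name, and indented under it one key for each argument. play_rows: Moves the arm, as the interface text tells. Shifts and turns lie within -1 to 1; 1 stands for 3 cm of shift or 8 degrees of turn. Its arguments: {"type":"object","properties":{"rows":{"type":"array"},"hand":{"type":"number"}},"required":["rows"]}

```bash
mkdir -p pics; ls; cat > h.py <<'E'
import numpy as np, cv2
from plant import get_obs, capture, bot, spot_in, trace, pinpoint
from scipy.spatial.transform import Rotation as R
def ray(c,at,obs=None):
    r,col=at; f=240/np.tan(np.radians(c["fov_y"])/2)
    u,v=col-c["cx"],r-c["cy"]
    if "hand_eye" in c:
        rr=np.hypot(u,v); th=rr/f; d=np.array([np.sin(th)*u/max(rr,1e-9),np.sin(th)*v/max(rr,1e-9),np.cos(th)])
        H=np.array(c["hand_eye"]); Rt=R.from_euler('xyz',obs["tcp_rot"]).as_matrix()
        return np.array(obs["tool_pos"])+Rt@H[:3,3], Rt@H[:3,:3]@d
    M=cv2.Rodrigues(np.array(c["rvec"],float))[0]; t=np.array(c["tvec"],float).ravel()
    d=M.T@np.array([u/f,v/f,1]); return -M.T@t, d/np.linalg.norm(d)
def tri(rays):
    A=0;b=0
    for o,d in rays:
        d=d/np.linalg.norm(d); P=np.eye(3)-np.outer(d,d); A=A+P; b=b+P@o
    x=np.linalg.solve(A,b); return x,[np.linalg.norm((np.eye(3)-np.outer(d,d))@(x-o)) for o,d in rays]
def atz(o,d,z): return o+d*(z-o[2])/d[2]
E
cat > l.py <<'E'
from h import *
o=get_obs(); print(o)
cs={}
for n in ["side","top","wrist"]:
    cs[n]=capture(n); cv2.imwrite(f"pics/{n}0.png",cs[n]["frame"][:,:,::-1])
for q in ["console","stop_top","press","nipple","nipple_mid","dish","grease_jar","spanner","marker","cycle"]:
    rs=[]
    for n in cs:
        p=pinpoint(q,n) if q!="cycle" else spot_in(q,n)
        if p:
            p=p[0]; 
            if p["p"]>.3: rs.append(ray(cs[n],p["at"],o))
            print(q,n,np.round(p["at"]),round(p["p"],2),np.round(atz(*ray(cs[n],p["at"],o),0)))
    if len(rs)>1: x,e=tri(rs); print("  ->",np.round(x,1),np.round(e,1))
E
python3 l.py
```

```text
pics
{'time': 0.0, 'joint_positions': array([ 1.17398646e+00,  3.42727392e-01,  1.52502562e+00, -2.51841015e-05,
        1.27538402e+00, -1.45991991e-01]), 'dq': array([-0.00076841, -0.00086551, -0.00047813,  0.00167422,  0.00085426,
       -0.00094751]), 'tau': array([ 6.18354879e-04, -4.31246138e+01, -2.44215792e+01,  7.17390398e-02,
        5.62206935e-02, -1.13790604e-04]), 'tool_pos': array([130.13357165, 508.21690692, 240.03951802]), 'tcp_rot': array([-3.14006121e+00, -2.00839936e-04,  2.89078197e+00]), 'contact_force': array([-0.2682932 , -0.20411817,  0.15922412]), 'moment': array([ 0.01110943, -0.00483651, -0.02652206]), 'finger_force': 0.0, 'grip_width': 91.5095822300923}
console side [235. 363.] 0.73 [ 541. -223.    0.]
console top [265. 423.] 0.62 [ 545. -216.    0.]
  -> [ 541.9 -215.8    3. ] [2.6 2.6]
stop_top side [192. 360.] 0.58 [ 661. -580.    0.]
stop_top top [311. 358.] 0.69 [426. -51.   0.]
  -> [454.  -24.9 182. ] [38.6 38.6]
press side [340. 260.] 0.73 [567. 292.   0.]
press top [254. 223.] 0.55 [564. 295.   0.]
  -> [564.4 294.7   1.9] [0.9 0.9]
nipple side [343. 239.] 0.72 [594. 314.   0.]
nipple_mid side [335. 240.] 0.5 [604. 293.  -0.]
dish side [267. 390.] 0.63 [428. -60.   0.]
dish top [308. 357.] 0.77 [432. -48.   0.]
  -> [428.8 -47.9   6.1] [3.2 3.2]
grease_jar top [208. 227.] 0.84 [683. 290.   0.]
spanner top [300. 226.] 0.53 [447. 281.   0.]
marker side [239. 398.] 0.68 [ 449. -228.    0.]
marker top [303. 431.] 0.7 [ 450. -235.    0.]
  -> [ 450.2 -235.4   -3.3] [0.3 0.3]
cycle side [221. 365.] 0.41 [ 566. -322.    0.]
cycle top [247. 216.] 0.4 [580. 311.   0.]
  -> [473.  252.7 234. ] [69.7 69.7]
```

View pics/side0.png

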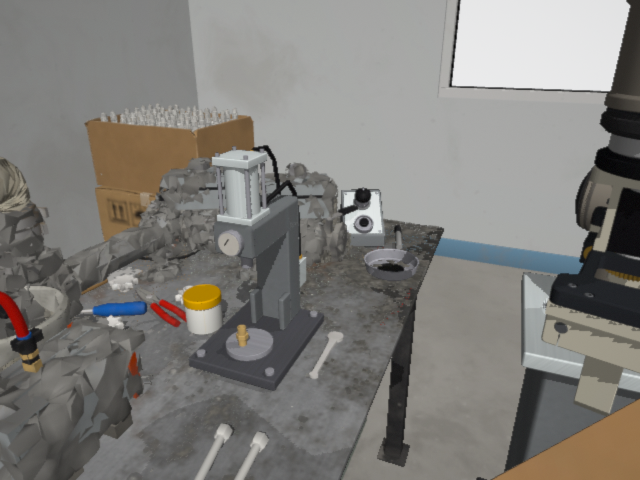

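View pics/top0.png

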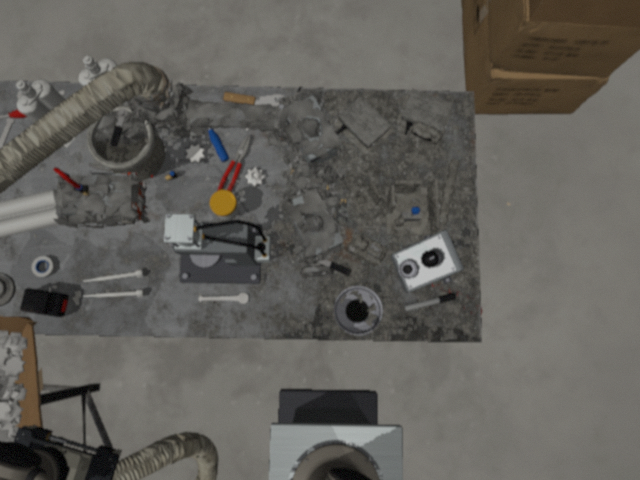

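Side view: nipple at (335,241) on the anvil, with the press opening towards +y. The mushroom is at about (195,362) in the side view and (258,431) in the top view. The top view's stop_top hit at (311,358) is the dish, so it's false. The console faces roughly +y.

```bash
cat >> h.py <<'E'
def plan(pos,z,y,n=None,cmd=None):
    "rows from the measured pose to pos with tool z and (approx) tool y"
    o=get_obs(); z=np.array(z,float);z/=np.linalg.norm(z); y=np.array(y,float); y-=z*(y@z); y/=np.linalg.norm(y)
    T=np.column_stack([np.cross(y,z),y,z]); C=R.from_euler('xyz',o["tcp_rot"])
    rv=np.degrees((R.from_matrix(T)*C.inv()).as_rotvec())/8; d=(np.array(pos)-o["tool_pos"])/30
    m=max(abs(d).max(),abs(rv).max(),1e-6); n=n or int(np.ceil(m))
    print("total shift",np.round(d,2),"turn",np.round(rv,2),"n",n,"per row",np.round(d/n,3).tolist(),np.round(rv/n,3).tolist())
E
python3 - <<'E'
from h import *
cs={n:capture(n) for n in ["side","top"]}
print(tri([ray(cs["side"],(190,362)),ray(cs["top"],(257,432))]))
for n in cs: print(n,np.round(ray(cs[n],(240,320))[0]))
for q in ["stop_top","cycle","nipple_mid"]:
    for n in cs: print(q,n,[(np.round(p["at"]),round(p["p"],2)) for p in spot_in(q,n)[:4]])
print(atz(*ray(cs["side"],(335,241)),44))
w=capture("wrist");print(np.round(w["hand_eye"],3),w["fov_y"])
plan((440,-60,400),(0.19,-.54,-.82),(.94,.33,0))
plan((440,-60,400),(0.19,-.54,-.82),(-.94,-.33,0))
E
```

```text
(array([ 546.18808229, -211.06426347,  125.43287141]), [np.float64(1.3522617879018388), np.float64(1.3522617879018146)])
side [227. 869. 468.]
top [ 358.   65. 1362.]
stop_top side [(array([194., 359.]), 0.72)]
stop_top top [(array([258., 429.]), 0.6), (array([257., 429.]), 0.41), (array([304., 432.]), 0.36)]
cycle side [(array([348., 326.]), 0.36)]
cycle top []
nipple_mid side [(array([333., 241.]), 0.76)]
nipple_mid top [(array([302., 433.]), 0.3)]
[568.80160995 345.93055316  44.        ]
[[-1.00000e-03 -9.68000e-01 -2.50000e-01  6.50900e+01]
 [ 1.00000e+00 -1.00000e-03 -0.00000e+00  4.00000e-03]
 [ 0.00000e+00 -2.50000e-01  9.68000e-01 -1.44086e+02]
 [ 0.00000e+00  0.00000e+00  0.00000e+00  1.00000e+00]] 65.70646984690485
total shift [ 10.32 -18.95   5.31] turn [-3.07 -3.35 -6.81] n 19 per row [0.543, -0.998, 0.279] [-0.161, -0.176, -0.358]
total shift [ 10.32 -18.95   5.31] turn [-3.92  3.59 14.9 ] n 19 per row [0.543, -0.998, 0.279] [-0.206, 0.189, 0.784]
```

play_rows:
  rows:
    - [[0.4, -1, 0.5], [-0.16, -0.18, -0.36]]
    - [[0.4, -1, 0.5], [-0.16, -0.18, -0.36]]
    - [[0.4, -1, 0.5], [-0.16, -0.18, -0.36]]
    - [[0.4, -1, 0.5], [-0.16, -0.18, -0.36]]
    - [[0.4, -1, 0.5], [-0.16, -0.18, -0.36]]
    - [[0.4, -1, 0.5], [-0.16, -0.18, -0.36]]
    - [[0.4, -1, 0.5], [-0.16, -0.18, -0.36]]
    - [[0.4, -1, 0.5], [-0.16, -0.18, -0.36]]
    - [[0.6, -1, 0.5], [-0.16, -0.18, -0.36]]
    - [[0.6, -1, 0], [-0.16, -0.18, -0.36]]
    - [[0.6, -1, 0], [-0.16, -0.18, -0.36]]
    - [[0.6, -1, 0], [-0.16, -0.18, -0.36]]
  hand: -1

```text
time: 3.6
tool_pos: [298.7, 147.6, 375.9]
tcp_rot: [-3.072, 0.392, 2.292]
contact_force: [0.9, 0.6, 0.2]
grip_width: 0.5
finger_force: 0.0
```

play_rows:
  rows:
    - [[0.8, -1, 0], [-0.16, -0.18, -0.36]]
    - [[0.8, -1, 0], [-0.16, -0.18, -0.36]]
    - [[0.8, -1, 0], [-0.16, -0.18, -0.36]]
    - [[0.8, -1, 0], [-0.16, -0.18, -0.36]]
    - [[0.8, -1, -0.4], [-0.16, -0.18, -0.36]]
    - [[0.8, -1, -0.4], [-0.16, -0.18, -0.36]]
    - [[0.8, -1, -0.4], [-0.16, -0.18, -0.36]]
    - [[0.8, -0.6, -0.4], [0, 0, 0]]
    - [[0, 0, 0], [0, 0, 0]]

```text
time: 4.72
tool_pos: [490.6, -80.5, 326.4]
tcp_rot: [3.132, 0.613, 1.899]
contact_force: [-1.4, 0.4, -0.3]
grip_width: 0.4
finger_force: 0.0
```

```bash
cat > lw.py <<'E'
import sys
from h import *
o=get_obs(); c=capture("wrist"); k=sys.argv[1]
import pickle; pickle.dump((o,{a:c[a] for a in c if a!="frame"}),open(f"{k}.pkl","wb"))
cv2.imwrite(f"pics/w{k}.png",c["frame"][:,:,::-1])
print(np.round(o["tool_pos"]),np.round(o["tcp_rot"],3),np.round(o["joint_positions"],2),o["time"])
for q in sys.argv[2:]:
    for f in (pinpoint,spot_in):
        print(q,f.__name__,[(np.round(p["at"],1).tolist(),round(p["p"],2)) for p in f(q,"wrist")[:3]])
E
python3 lw.py a stop_top console cycle dish
```

```text
[491. -80. 326.] [3.132 0.613 1.899] [ 0.02  0.16  1.69 -0.64  1.16 -0.09] 4.725
stop_top call [([196.3, 323.5], 0.84)]
stop_top call [([193.1, 325.4], 0.83), ([193.6, 324.3], 0.66)]
console call [([132.7, 326.5], 0.68)]
console call [([160.4, 325.3], 0.91)]Traceback (most recent call last):
  File "lw.py", line 9, in <module>
    print(q,f.__name__,[(np.round(p["at"],1).tolist(),round(p["p"],2)) for p in f(q,"wrist")[:3]])
                                                                                ~^^^^^^^^^^^
ValueError: it knows: console, dish, grease_jar, marker, nipple, nipple_mid, press, spanner, stop_top
```

View pics/wa.png

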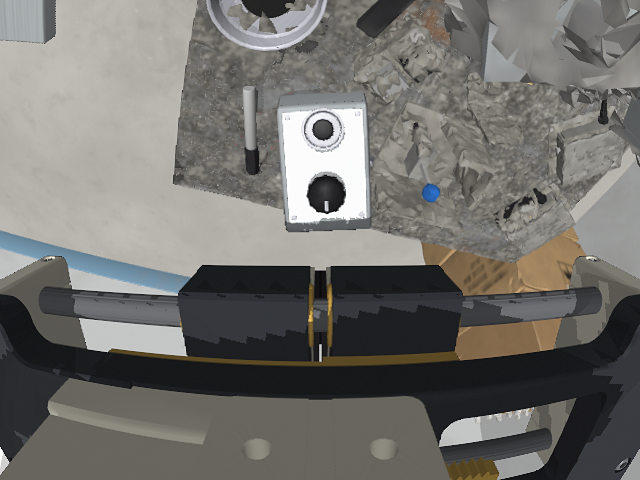

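The wrist view shows the mushroom at (193,325), the ringed cycle button at (129,322), the marker at about (130,250), and the console almost aligned with the tool.

play_rows:
  rows:
    - [[0.3, -0.6, -0.8], [0, 0, 0]]
    - [[0.3, -0.6, -0.8], [0, 0, 0]]
    - [[0.3, -0.6, -0.8], [0, 0, 0]]
    - [[0.3, -0.6, -0.8], [0, 0, 0]]
    - [[0, 0, 0], [0, 0, 0]]
    - [[0, 0, 0], [0, 0, 0]]

```text
time: 5.72
tool_pos: [526.4, -150.8, 232.9]
tcp_rot: [3.127, 0.615, 1.899]
contact_force: [-0.7, -0.3, 0.4]
grip_width: 0.2
finger_force: 0.0
```

```bash
python3 lw.py b stop_top console | tail -4; python3 - <<'E'
from h import *
import pickle
a=pickle.load(open("a.pkl","rb"));b=pickle.load(open("b.pkl","rb"))
top=capture("top");side=capture("side");pt=pinpoint("stop_top","wrist")[0]["at"]
print("stop",tri([ray(a[1],(196.3,323.5),a[0]),ray(b[1],pt,b[0])]))
m=trace("stop_top","wrist"); print([ (q["p"],q["at"],q["mask"].sum()) for q in m])
E
```

```text
stop_top call [([206.2, 311.5], 0.67)]
stop_top call [([203.7, 313.1], 0.83), ([111.1, 311.3], 0.72)]
console call [([122.0, 317.0], 0.6)]
console call [([155.4, 316.4], 0.76)]
stop (array([ 548.36408833, -225.2611609 ,  100.85227542]), [np.float64(0.052531492196709134), np.float64(0.052531492196600825)])
[(0.96, [204.2, 313.9], np.int64(2441))]
```

View pics/wb.png

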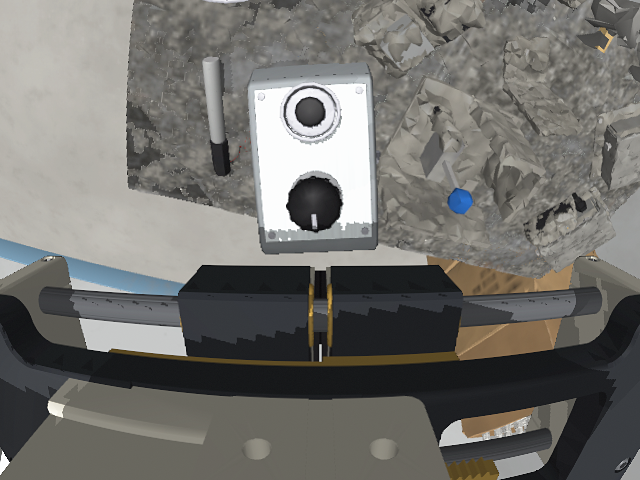

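```bash
cat > fit.py <<'E'
from h import *
import pickle
from scipy.optimize import least_squares
a=pickle.load(open("a.pkl","rb"));b=pickle.load(open("b.pkl","rb"))
top=capture("top");side=capture("side")
# observation: (ray, which, weight in mrad)
obs=[]
def add(cam,at,w,px,o=None): obs.append((*ray(cam,at,o),w,px/(240/np.tan(np.radians(cam["fov_y"])/2))))
add(a[1],(196.3,323.5),"s",2,a[0]);add(b[1],(206.2,311.5),"s",2,b[0])
add(a[1],(129,322.5),"c",2,a[0]);add(b[1],(111,310.5),"c",2,b[0])
add(side,(191,361),"s",1.5);add(top,(257.5,431.5),"s",1.2)
add(side,(222.5,365),"c",1.5);add(top,(268,408),"c",1.2)
add(side,(235,363),"o",3);add(top,(265,423),"o",3);add(b[1],(122,317),"o",6,b[0]);add(a[1],(132.7,326.5),"o",6,a[0])
def pts(p):
    S=p[:3];c,s=np.cos(p[3]),np.sin(p[3]);xc=np.array([c,s,0]);n=-.574*xc+np.array([0,0,.819]);dn=-.819*xc-np.array([0,0,.574])
    O=S.copy();O[2]=0;O=O+p[4]*xc
    return {"s":S,"c":S-31*n+70*dn,"o":O},n,xc
def res(p):
    P=pts(p)[0];r=[]
    for o,d,w,sg in obs:
        v=P[w]-o;v/=np.linalg.norm(v);r+=list(np.cross(d/np.linalg.norm(d),v)/sg)
    return r
f=least_squares(res,[547,-215,125,-1.2,-10],loss="soft_l1");print(f.x,f.cost);P,n,xc=pts(f.x)
r=np.array(f.fun).reshape(-1,3);print(np.round(np.linalg.norm(r,axis=1),2),P,n)
J=f.jac;print("sd",np.sqrt(np.diag(np.linalg.inv(J.T@J))))
np.savez("stop.npz",S=f.x[:3],n=n,xc=xc)
print("yc",-xc[1],xc[0])
plan(f.x[:3]+n*40,-n,(-xc[1],xc[0],0))
E
python3 fit.py; python3 lw.py b2 >/dev/null; python3 - <<'E'
from h import *
from plant import *
c=capture("side");f=c["frame"][150:270,310:430,::-1];f2=capture("top")["frame"][215:305,370:490,::-1]
g=np.hstack([cv2.resize(f,(400,400),interpolation=2),cv2.resize(f2,(400,300),interpolation=2).copy() if 0 else cv2.resize(cv2.copyMakeBorder(f2,0,30,0,0,0),(400,400),interpolation=2)])
cv2.imwrite("pics/zoom.png",g)
E
```

```text
[ 541.9992396  -204.60128093  122.3381071    -1.2037977     7.30696085] 5.475565134668171
[0.67 0.3  0.35 0.78 1.07 2.52 1.71 0.69 0.93 0.51 0.72 0.73] {'s': array([ 541.9992396 , -204.60128093,  122.3381071 ]), 'c': array([ 527.8131082 , -167.69804297,   56.7691071 ]), 'o': array([ 544.62109074, -211.4216602 ,    0.        ])} [-0.20596012  0.53577647  0.819     ]
sd [1.34971697 2.44807064 2.95668832 0.04219999 5.82320435]
yc 0.9334084874158814 0.35881554539902005
total shift [ 0.25 -1.06 -2.56] turn [-0.01  0.08  0.22] n 3 per row [0.083, -0.354, -0.852] [-0.003, 0.025, 0.074]
```

View pics/zoom.png

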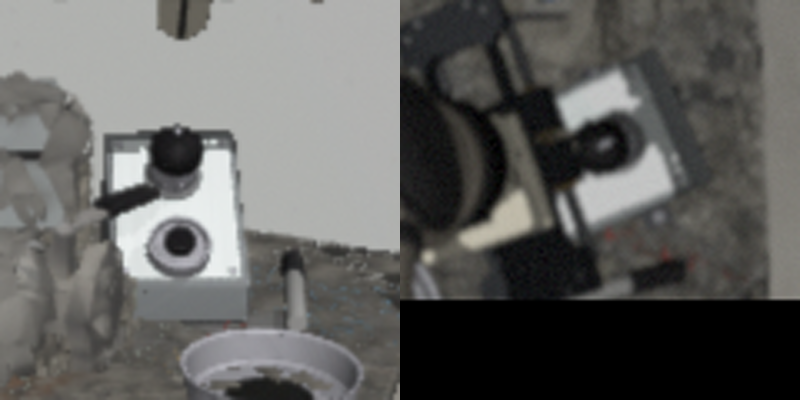

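Zoomed side view: mushroom top at about row 191, col 363; button at about row 222, col 364, which agrees with the fit. I'll approach along the axis with the fingers closed.

play_rows:
  rows:
    - [[0.08, -0.35, -0.85], [0, 0.03, 0.07]]
    - [[0.08, -0.35, -0.85], [0, 0.03, 0.07]]
    - [[0.09, -0.36, -0.86], [0, 0.02, 0.08]]
    - [[0, 0, 0], [0, 0, 0]]
    - [[0, 0, 0], [0, 0, 0]]

```text
time: 7.05
tool_pos: [534.2, -183.2, 155.8]
tcp_rot: [3.141, 0.611, 1.937]
contact_force: [0.3, 0.3, 0.5]
grip_width: 0.7
finger_force: 0.0
```

```bash
python3 lw.py c stop_top; python3 - <<'E'
from h import *
o=get_obs();s=np.load("stop.npz");d=np.array(o["tool_pos"])-s["S"];n=s["n"];yc=np.array([-s["xc"][1],s["xc"][0],0]);print("along n",d@n,"yc",d@yc,"up",d@np.cross(n,yc), o["contact_force"])
import pickle
print("rays",[tri([ray(x[1],p,x[0]) for x,p in [(pickle.load(open(k+".pkl","rb")),p) for k,p in (("a",(196.3,323.5)),("c",pinpoint("stop_top","wrist")[0]["at"]))]])])
E
```

```text
[ 534. -183.  156.] [3.141 0.611 1.937] [-0.21  0.42  1.85 -0.85  0.7   0.05] 7.05
stop_top call [([273.0, 318.4], 0.67)]
stop_top call []
along n 40.90960958077321 yc 0.6550655129445229 up -0.629347082380388 [ 0.60319021 -0.01882512  0.35059511]
rays [(array([ 539.20078959, -197.51382204,  131.33340056]), [np.float64(1.0389746841094376), np.float64(1.0389746841093017)])]
```

View pics/wc.png

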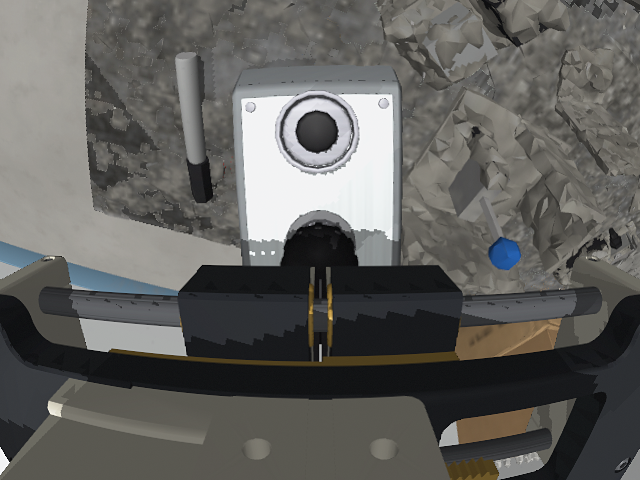

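The gripper centre (col 320) is in line with the mushroom (col 318), so I'll go in and feel for contact.

play_rows:
  rows:
    - [[0.034, -0.09, -0.137], [0, 0, 0]]
    - [[0.034, -0.09, -0.137], [0, 0, 0]]
    - [[0.034, -0.09, -0.137], [0, 0, 0]]
    - [[0, 0, 0], [0, 0, 0]]

```text
time: 7.75
tool_pos: [536.6, -191.5, 142.0]
tcp_rot: [-3.14, 0.609, 1.938]
contact_force: [0.5, -0.7, 0.9]
grip_width: 0.6
finger_force: 0.0
```

play_rows:
  rows:
    - [[0.02, -0.054, -0.082], [0, 0, 0]]
    - [[0.02, -0.054, -0.082], [0, 0, 0]]
    - [[0, 0, 0], [0, 0, 0]]

```text
time: 8.12
tool_pos: [538.2, -194.4, 138.1]
tcp_rot: [3.141, 0.61, 1.937]
contact_force: [-2.8, 3.7, 5.9]
grip_width: 0.2
finger_force: 3.4
```

play_rows:
  rows:
    - [[0.014, -0.036, -0.055], [0, 0, 0]]
    - [[0, 0, 0], [0, 0, 0]]

```text
time: 8.38
tool_pos: [538.6, -195.3, 136.8]
tcp_rot: [3.141, 0.611, 1.937]
contact_force: [-3.9, 5.4, 6.9]
grip_width: 0.5
finger_force: 5.1
```

play_rows:
  rows:
    - [[0.014, -0.036, -0.055], [0, 0, 0]]
    - [[0, 0, 0], [0, 0, 0]]

```text
time: 8.62
tool_pos: [539.0, -196.6, 134.7]
tcp_rot: [3.141, 0.61, 1.938]
contact_force: [0.1, 0.2, 0.8]
grip_width: 0.5
finger_force: 0.5
```

play_rows:
  rows:
    - [[0.007, -0.018, -0.027], [0, 0, 0]]
    - [[0, 0, 0], [0, 0, 0]]

```text
time: 8.88
tool_pos: [539.3, -197.1, 133.9]
tcp_rot: [3.141, 0.61, 1.937]
contact_force: [-2.6, 5.5, 7.2]
grip_width: 0.4
finger_force: 3.9
```

play_rows:
  rows:
    - [[0.007, -0.018, -0.027], [0, 0, 0]]
    - [[0, 0, 0], [0, 0, 0]]

```text
time: 9.12
tool_pos: [539.5, -197.5, 133.2]
tcp_rot: [3.141, 0.61, 1.937]
contact_force: [-2.7, 6.3, 6.4]
grip_width: 0.4
finger_force: 5.0
```

play_rows:
  rows:
    - [[0.007, -0.018, -0.027], [0, 0, 0]]
    - [[0, 0, 0], [0, 0, 0]]

```text
time: 9.38
tool_pos: [539.7, -198.0, 132.5]
tcp_rot: [3.141, 0.611, 1.937]
contact_force: [-2.9, 6.6, 7.3]
grip_width: 0.3
finger_force: 5.3
```

play_rows:
  rows:
    - [[0.007, -0.018, -0.027], [0, 0, 0]]
    - [[0, 0, 0], [0, 0, 0]]

```text
time: 9.62
tool_pos: [539.9, -198.3, 132.0]
tcp_rot: [3.141, 0.611, 1.937]
contact_force: [-5.3, 9.1, 12.3]
grip_width: 0.6
finger_force: 7.5
```

play_rows:
  rows:
    - [[0.004, -0.011, -0.016], [0, 0, 0]]
    - [[0, 0, 0], [0, 0, 0]]

```text
time: 9.88
tool_pos: [539.9, -198.4, 132.0]
tcp_rot: [3.14, 0.611, 1.937]
contact_force: [-7.2, 11.8, 13.9]
grip_width: 0.6
finger_force: 10.2
```

Force is rising steeply, so it's near the bottom. I'll back off and check the latch.

play_rows:
  rows:
    - [[-0.014, 0.036, 0.055], [0, 0, 0]]
    - [[0, 0, 0], [0, 0, 0]]

```text
time: 10.12
tool_pos: [539.5, -197.7, 133.0]
tcp_rot: [3.141, 0.611, 1.938]
contact_force: [-4.0, 5.7, 8.0]
grip_width: 0.5
finger_force: 5.3
```

play_rows:
  rows:
    - [[-0.014, 0.036, 0.055], [0, 0, 0]]
    - [[0, 0, 0], [0, 0, 0]]

```text
time: 10.38
tool_pos: [539.2, -196.9, 134.2]
tcp_rot: [3.141, 0.61, 1.938]
contact_force: [-2.4, 3.5, 3.3]
grip_width: 0.5
finger_force: 2.8
```

play_rows:
  rows:
    - [[-0.2, 0.53, 0.82], [0, 0, 0]]
    - [[-0.2, 0.53, 0.82], [0, 0, 0]]
    - [[-0.1, 0.26, 0.5], [0, 0, 0]]
    - [[0, 0, 0], [0, 0, 0]]
    - [[0, 0, 0], [0, 0, 0]]

```text
time: 11.0
tool_pos: [523.7, -157.8, 197.3]
tcp_rot: [-3.14, 0.609, 1.938]
contact_force: [-1.0, -0.3, 0.1]
grip_width: 0.5
finger_force: 0.0
```

```bash
python3 - <<'E'
from h import *
import pickle
o=get_obs();c=capture("wrist");cc=c["frame"][:,:,::-1].copy()
side=capture("side")["frame"][150:270,310:430,::-1]
print(o["tool_pos"],o["tcp_rot"],pinpoint("stop_top","wrist"))
s=np.load("stop.npz");d=np.array(o["tool_pos"])-s["S"];print(d@s["n"])
pickle.dump((o,{a:c[a] for a in c if a!="frame"}),open("d.pkl","wb"))
cv2.imwrite("pics/d.png",np.hstack([cv2.resize(cc[60:300,200:440],(400,400)),cv2.resize(side,(400,400),interpolation=2)]))
E
```

```text
[ 523.73292398 -157.76900427  197.28254376] [-3.1399941   0.60948438  1.93808978] [{'at': [238.1, 317.0], 'p': 0.95}]
90.23325818903564
```

View pics/d.png

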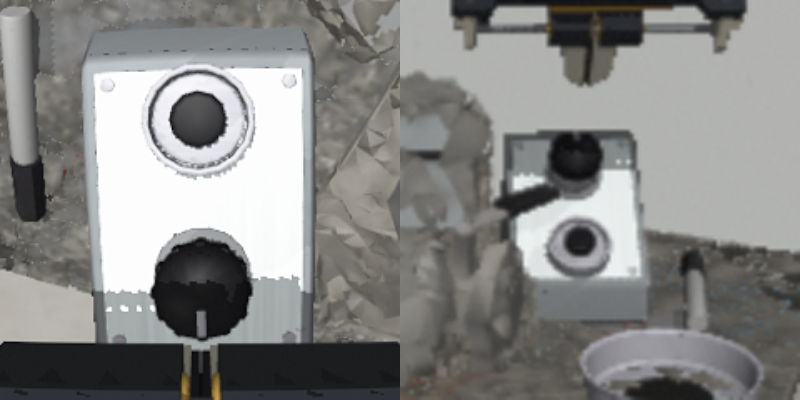

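It's latched: in the side crop the head sits about 8 px (7 mm) lower, and the tool felt the click. On to the nipple.

```bash
python3 - <<'E'
from h import *
plan((420,60,420),(0,-1,-1),(1,0,0),12)
plan((560,480,220),(0,-1,-1),(1,0,0))
E
```

```text
total shift [-3.46  7.26  7.43] turn [-1.25 -0.24 -2.61] n 12 per row [-0.288, 0.605, 0.619] [-0.104, -0.02, -0.218]
total shift [ 1.21 21.26  0.76] turn [-1.25 -0.24 -2.61] n 22 per row [0.055, 0.966, 0.035] [-0.057, -0.011, -0.119]
```

play_rows:
  rows:
    - [[-0.43, 0.9, 0.93], [-0.1, -0.02, -0.22]]
    - [[-0.43, 0.9, 0.93], [-0.1, -0.02, -0.22]]
    - [[-0.43, 0.9, 0.93], [-0.1, -0.02, -0.22]]
    - [[-0.43, 0.9, 0.93], [-0.1, -0.02, -0.22]]
    - [[-0.43, 0.9, 0.93], [-0.1, -0.02, -0.22]]
    - [[-0.43, 0.9, 0.93], [-0.1, -0.02, -0.22]]
    - [[-0.43, 0.9, 0.93], [-0.1, -0.02, -0.22]]
    - [[-0.43, 0.9, 0.93], [-0.1, -0.02, -0.22]]
    - [[-0.3, 1, 0], [-0.1, -0.02, -0.22]]
    - [[-0.3, 1, 0], [-0.1, -0.02, -0.22]]
    - [[-0.3, 1, 0], [-0.1, -0.02, -0.21]]
    - [[-0.3, 1, 0], [-0.1, -0.02, -0.2]]
  hand: 0

```text
time: 12.65
tool_pos: [384.7, 179.4, 420.8]
tcp_rot: [3.139, 0.781, 1.569]
contact_force: [0.1, -0.1, -0.2]
grip_width: 46.1
finger_force: 0.0
```

play_rows:
  rows:
    - [[0, 1, 0], [0, 0, 0]]
    - [[0, 1, 0], [0, 0, 0]]
    - [[0, 1, 0], [0, 0, 0]]
    - [[0, 1, 0], [0, 0, 0]]
    - [[0, 1, 0], [0, 0, 0]]
    - [[0, 1, 0], [0, 0, 0]]
    - [[1, 1, -0.5], [0, 0, 0]]
    - [[1, 1, -0.5], [0, 0, 0]]
    - [[1, 1, -0.5], [0, 0, 0]]
    - [[1, 1, -0.5], [0, 0, 0]]
    - [[0.9, 0, -1], [0, 0, 0]]
    - [[0.9, 0, -1], [0, 0, 0]]

```text
time: 14.15
tool_pos: [531.7, 429.5, 318.6]
tcp_rot: [3.094, 0.871, 1.57]
contact_force: [-0.1, -0.2, -0.6]
grip_width: 46.0
finger_force: 0.0
```

play_rows:
  rows:
    - [[0, 0, 0], [0, 0, 0]]
    - [[0, 0, 0], [0, 0, 0]]

```text
time: 14.4
tool_pos: [530.3, 429.4, 322.1]
tcp_rot: [3.091, 0.869, 1.567]
contact_force: [-0.8, 0.4, 0.9]
grip_width: 45.6
finger_force: 0.0
```

```bash
python3 lw.py e nipple nipple_mid press
```

```text
[530. 429. 322.] [3.091 0.869 1.567] [ 0.82  1.16  0.04 -0.94  2.38  0.24] 14.4
nipple call [([44.7, 343.9], 0.55)]
nipple call [([56.5, 345.0], 0.61)]
nipple_mid call [([54.3, 346.7], 0.82)]
nipple_mid call [([57.2, 345.4], 0.65), ([121.3, 343.9], 0.28)]
press call [([67.3, 334.9], 0.56)]
press call [([118.9, 343.7], 0.81)]
```

View pics/we.png

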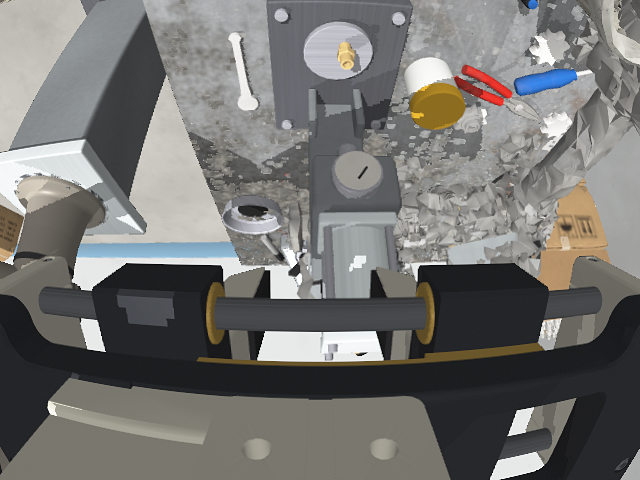

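Nipple at (54,346) on the anvil (centre about (50,338)). The arm hit its reach limit at this height, but lower down is within reach.

```bash
python3 - <<'E'
from h import *
import pickle
e=pickle.load(open("e.pkl","rb"));side=capture("side")
p=pinpoint("nipple_mid","side");print(p[:2],pinpoint("stop_top","side")[:1])
r1=ray(e[1],(54.3,346.7),e[0]);r2=ray(side,p[0]["at"])
print(tri([r1,r2]),atz(*r1,44),atz(*r2,44),"anvil",atz(*ray(e[1],(50,338),e[0]),28))
a=atz(*ray(e[1],(15,281),e[0]),20);b=atz(*ray(e[1],(18,398),e[0]),20);print(a,b,"yaw",np.degrees(np.arctan2(*(b-a)[[1,0]])))
plan((568,440,150),(0,-1,-1),(1,0,0))
E
```

```text
[{'at': [333.5, 240.6], 'p': 0.7}] [{'at': [192.7, 360.1], 'p': 0.57}]
(array([570.97730724, 345.0256992 ,  44.84612061]), [np.float64(1.0559065785086446), np.float64(1.055906578508563)]) [571.59621504 345.50638497  44.        ] [571.48680223 342.63266148  44.        ] anvil [564.018387   339.35673484  28.        ]
[504.03599705 379.92185795  20.        ] [624.42268554 380.73701905  20.        ] yaw 0.3879546599292742
total shift [ 1.25  0.35 -5.72] turn [ 0.6   0.24 -0.24] n 6 per row [0.208, 0.059, -0.953] [0.1, 0.04, -0.04]
```

play_rows:
  rows:
    - [[0.22, 0.06, -0.95], [0.1, 0.04, -0.04]]
    - [[0.22, 0.06, -0.95], [0.1, 0.04, -0.04]]
    - [[0.22, 0.06, -0.95], [0.1, 0.04, -0.04]]
    - [[0.22, 0.06, -0.95], [0.1, 0.04, -0.04]]
    - [[0.22, 0.06, -0.95], [0.1, 0.04, -0.04]]
    - [[0.22, 0.06, -0.95], [0.1, 0.04, -0.04]]
    - [[0, 0, 0], [0, 0, 0]]
    - [[0, 0, 0], [0, 0, 0]]

```text
time: 15.9
tool_pos: [570.4, 440.3, 150.9]
tcp_rot: [3.14, 0.785, 1.57]
contact_force: [0.1, 0.5, 0.6]
grip_width: 46.0
finger_force: 0.0
```

```bash
python3 lw.py f nipple_mid nipple; python3 - <<'E'
from h import *
import pickle
e=pickle.load(open("e.pkl","rb"));f=pickle.load(open("f.pkl","rb"));side=capture("side")
p=pinpoint("nipple_mid","wrist")[0]["at"]
r=[ray(e[1],(54.3,346.7),e[0]),ray(f[1],p,f[0]),ray(side,(333.5,240.6))]
print(tri(r),tri(r[1:]),atz(*r[1],44))
plan((571,344,51),(0,-1,-1),(1,0,0))
E
```

```text
[570. 440. 151.] [3.14  0.785 1.57 ] [ 0.77  1.27  0.21 -0.66  2.16  0.53] 15.9
nipple_mid call [([214.0, 315.5], 0.87)]
nipple_mid call [([216.8, 317.6], 0.77)]
nipple call [([198.8, 317.1], 0.67)]
nipple call [([215.9, 317.2], 0.65)]
(array([569.87925037, 346.34780964,  45.47136714]), [np.float64(1.5237436392682824), np.float64(1.6135229506088593), np.float64(1.2253421067164831)]) (array([568.86020791, 346.97087242,  46.02074556]), [np.float64(1.173014411449552), np.float64(1.1730144114496583)]) [568.63566457 346.02011015  44.        ]
total shift [ 0.02 -3.21 -3.33] turn [-0.01  0.01 -0.  ] n 4 per row [0.006, -0.803, -0.833] [-0.001, 0.001, -0.001]
```

play_rows:
  rows:
    - [[-0.01, -0.66, -0.7], [0, 0, 0]]
    - [[-0.01, -0.66, -0.7], [0, 0, 0]]
    - [[-0.01, -0.66, -0.7], [0, 0, 0]]
    - [[-0.01, -0.65, -0.68], [0, 0, 0]]
    - [[0, -0.3, -0.33], [0, 0, 0]]
    - [[0, -0.2, -0.22], [0, 0, 0]]
    - [[0, 0, 0], [0, 0, 0]]
    - [[0, 0, 0], [0, 0, 0]]

```text
time: 17.25
tool_pos: [569.4, 346.9, 50.9]
tcp_rot: [3.14, 0.785, 1.57]
contact_force: [0.4, 0.8, 0.1]
grip_width: 45.9
finger_force: 0.0
```

play_rows:
  rows:
    - [[0, 0, 0], [0, 0, 0]]
    - [[0, 0, 0], [0, 0, 0]]
    - [[0, 0, 0], [0, 0, 0]]
    - [[0, 0, 0], [0, 0, 0]]
    - [[0, 0, 0], [0, 0, 0]]
  hand: -1

```text
time: 17.88
tool_pos: [569.2, 346.3, 50.3]
tcp_rot: [3.142, 0.785, 1.571]
contact_force: [0.4, 0.3, 0.7]
grip_width: 15.7
finger_force: 30.0
```

play_rows:
  rows:
    - [[0, 0.05, 0.2], [0, 0, 0]]
    - [[0, 0.4, 0.5], [0, 0, 0]]
    - [[0, 0.8, 0.8], [0, 0, 0]]
    - [[0, 0.8, 0.8], [0, 0, 0]]
    - [[0, 0.8, 0.8], [0, 0, 0]]
    - [[-0.5, 0.6, 0.8], [0, 0, 0]]
    - [[-1, 0, 0.8], [0, 0, 0]]
    - [[-1, 0, 0.8], [0, 0, 0]]
    - [[-1, 0, 0.8], [0, 0, 0]]
    - [[-1, 0, 0.8], [0, 0, 0]]
    - [[-1, 0, 0.8], [0, 0, 0]]
    - [[-0.8, 0, 0.8], [0, 0, 0]]

```text
time: 19.38
tool_pos: [378.9, 449.8, 312.8]
tcp_rot: [3.141, 0.785, 1.571]
contact_force: [-0.4, -0.5, -0.2]
grip_width: 16.1
finger_force: 30.0
```

```bash
python3 - <<'E'
from h import *
plan((385,-48,300),(0,0,-1),(.94,-.34,0))
E
```

```text
total shift [  0.2  -16.59  -0.43] turn [ 5.56 -0.97 -2.36] n 17 per row [0.012, -0.976, -0.025] [0.327, -0.057, -0.139]
```

play_rows:
  rows:
    - [[0, -1, 0], [0.35, -0.06, -0.15]]
    - [[0, -1, 0], [0.35, -0.06, -0.15]]
    - [[0, -1, 0], [0.35, -0.06, -0.15]]
    - [[0, -1, 0], [0.35, -0.06, -0.15]]
    - [[0, -1, 0], [0.35, -0.06, -0.15]]
    - [[0, -1, 0], [0.35, -0.06, -0.15]]
    - [[0, -1, 0], [0.35, -0.06, -0.15]]
    - [[0, -1, 0], [0.35, -0.06, -0.15]]
    - [[0, -1, 0], [0.35, -0.06, -0.15]]
    - [[0, -1, 0], [0.35, -0.06, -0.15]]
    - [[0, -1, 0], [0.35, -0.06, -0.15]]
    - [[0, -1, 0], [0.35, -0.06, -0.15]]

```text
time: 20.88
tool_pos: [380.0, 88.8, 312.0]
tcp_rot: [3.117, 0.19, 1.3]
contact_force: [0.7, -0.0, -0.8]
grip_width: 16.0
finger_force: 30.0
```

play_rows:
  rows:
    - [[0.2, -1, -0.2], [0.35, -0.06, -0.14]]
    - [[0.2, -1, -0.2], [0.35, -0.06, -0.14]]
    - [[0.3, -1, -0.2], [0.33, -0.06, -0.14]]
    - [[0.3, -1, -0.2], [0.33, -0.07, -0.14]]
    - [[0, 0, 0], [0, 0, 0]]
    - [[0, 0, 0], [0, 0, 0]]

```text
time: 21.62
tool_pos: [409.9, -30.0, 287.6]
tcp_rot: [-3.14, 0.001, 1.225]
contact_force: [-0.8, -0.7, -1.2]
grip_width: 15.7
finger_force: 30.0
```

```bash
python3 lw.py g dish nipple_mid; python3 - <<'E'
from h import *
import pickle
g=pickle.load(open("g.pkl","rb"));top=capture("top");side=capture("side")
p=pinpoint("dish","wrist")[0]["at"]
r=[ray(g[1],p,g[0]),ray(top,(308,357)),ray(side,pinpoint("dish","side")[0]["at"])]
print(tri(r),[atz(*x,0) for x in r])
for n,c in (("wrist",g[1]),):
    m=trace("dish",n)[0]["mask"]; ys,xs=np.nonzero(m); k=np.argmin(xs),np.argmax(xs)
    hull=cv2.convexHull(np.column_stack([xs,ys]).astype(np.int32))[:,0]
    P=np.array([atz(*ray(c,(v,u),g[0]),28)[:2] for u,v in hull],np.float32); print(n,m.sum(),cv2.fitEllipse(P))
plan((428,-50,120),(0,0,-1),(.94,-.34,0))
E
```

```text
[410. -30. 288.] [-3.140e+00  1.000e-03  1.225e+00] [-0.26  0.09  1.72 -0.    1.33  0.09] 21.625
dish call [([205.4, 333.5], 0.65)]
dish call [([208.4, 337.6], 0.86)]
nipple_mid call [([288.7, 319.0], 0.64)]
nipple_mid call [([276.8, 318.5], 0.7)]
(array([428.50599904, -46.88781772,  -3.3548113 ]), [np.float64(5.618965274853507), np.float64(5.400940610918014), np.float64(0.5171362025708924)]) [array([423.08981167, -45.15481147,   0.        ]), array([433.55199636, -48.00676816,   0.        ]), array([427.21491802, -39.4649064 ,   0.        ])]
wrist 8946 ((427.3034973144531, -48.05938720703125), (121.5995864868164, 122.24452209472656), 62.76567077636719)
total shift [ 0.59 -0.67 -5.58] turn [ 0.   -0.01 -0.01] n 6 per row [0.099, -0.111, -0.929] [0.0, -0.002, -0.002]
```

View pics/wg.png

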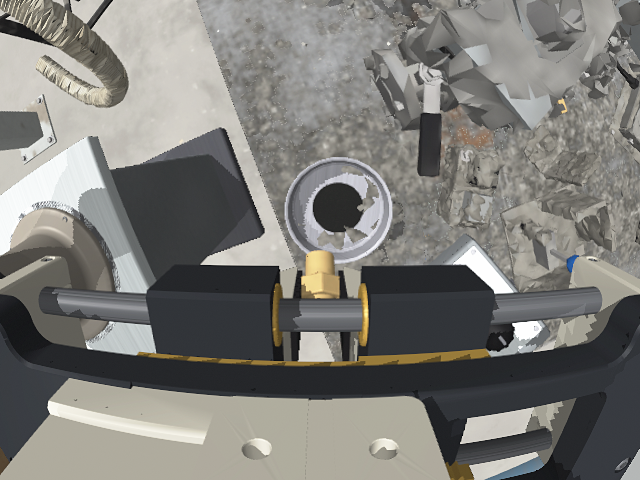

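The wrist mask gives the dish at (427,-48), and its rim ellipse fits 122 mm. The nipple is held with its foot towards the camera (about (265,318)). I'll lower it now.

play_rows:
  rows:
    - [[0.13, -0.18, -1], [0, 0, 0]]
    - [[0.13, -0.18, -1], [0, 0, 0]]
    - [[0.13, -0.18, -1], [0, 0, 0]]
    - [[0.14, -0.19, -1], [0, 0, 0]]
    - [[0, 0, -1], [0, 0, 0]]
    - [[0, 0, -1], [0, 0, 0]]
    - [[0, 0, -1], [0, 0, 0]]
    - [[0, 0, -0.7], [0, 0, 0]]
    - [[0, 0, -0.5], [0, 0, 0]]
    - [[0, 0, -0.4], [0, 0, 0]]
    - [[0, 0, 0], [0, 0, 0]]
    - [[0, 0, 0], [0, 0, 0]]

```text
time: 23.62
tool_pos: [426.4, -52.2, 29.7]
tcp_rot: [-3.141, 0.001, 1.225]
contact_force: [0.6, 0.7, -0.2]
grip_width: 16.3
finger_force: 30.0
```

play_rows:
  rows:
    - [[0, 0, -0.1], [0, 0, 0]]
    - [[0, 0, 0], [0, 0, 0]]

```text
time: 23.88
tool_pos: [426.1, -52.1, 26.4]
tcp_rot: [-3.141, 0.001, 1.225]
contact_force: [-0.3, -0.1, 0.4]
grip_width: 15.9
finger_force: 30.0
```

play_rows:
  rows:
    - [[0, 0, 0], [0, 0, 0]]
    - [[0, 0, 0], [0, 0, 0]]
    - [[0, 0, 0], [0, 0, 0]]
    - [[0, 0, 0], [0, 0, 0]]
  hand: -0.1

```text
time: 24.38
tool_pos: [426.1, -52.1, 26.3]
tcp_rot: [-3.14, 0.001, 1.225]
contact_force: [-0.2, -1.2, 0.4]
grip_width: 41.2
finger_force: 0.0
```

play_rows:
  rows:
    - [[0, 0, 0.5], [0, 0, 0]]
    - [[0, 0, 1], [0, 0, 0]]
    - [[0, 0, 1], [0, 0, 0]]
    - [[0, 0, 1], [0, 0, 0]]
    - [[-0.3, 0, 1], [0, 0, 0]]
    - [[-0.3, 0, 1], [0, 0, 0]]
    - [[0, 0, 1], [0, 0, 0]]
    - [[0, 0, 1], [0, 0, 0]]
    - [[0, 0, 1], [0, 0, 0]]
    - [[0, 0, 0], [0, 0, 0]]
    - [[0, 0, 0], [0, 0, 0]]

```text
time: 25.75
tool_pos: [407.6, -52.0, 280.5]
tcp_rot: [-3.139, 0.001, 1.225]
contact_force: [0.1, 0.4, -0.7]
grip_width: 41.2
finger_force: 0.0
```

```bash
python3 lw.py i nipple_mid dish; python3 - <<'E'
from h import *
import pickle
g=pickle.load(open("i.pkl","rb")); p=pinpoint("nipple_mid","wrist")
if p: print("nipple",atz(*ray(g[1],p[0]["at"],g[0]),11))
s=np.load("stop.npz");n=s["n"];yc=np.array([-s["xc"][1],s["xc"][0],0]);S=s["S"]
# start grip turned -25 deg about tool z (=-n)
y0=R.from_rotvec(-n*np.radians(-25)).apply(yc)
print("n",n,"y0",y0); plan(S+n*90,-n,y0)
E
```

```text
[408. -52. 280.] [-3.139e+00  1.000e-03  1.225e+00] [-0.31  0.1   1.73 -0.    1.31  0.03] 25.75
nipple_mid call [([201.6, 339.9], 0.81)]
nipple_mid call [([202.1, 341.1], 0.65)]
dish call [([185.9, 330.3], 0.96)]
dish call [([189.2, 328.7], 0.61)]
nipple [429.12975502 -62.00940282  11.        ]
n [-0.20596012  0.53577647  0.819     ] y0 [ 0.72174113  0.64826243 -0.24258103]
total shift [ 3.85 -3.48 -2.82] turn [-4.51  0.94  7.97] n 8 per row [0.482, -0.435, -0.353] [-0.564, 0.117, 0.996]
```

View pics/wi.png

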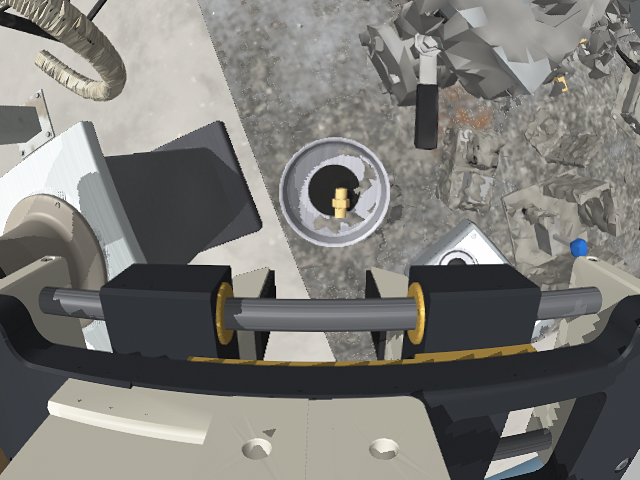

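Nipple lies in the dish, (202,340) in the picture, about 14 mm from its centre. I'll use the contact depth to refine the stop axis.

```bash
python3 - <<'E'
from h import *
import pickle
s=np.load("stop.npz");n=s["n"];xc=s["xc"];yc=np.array([-xc[1],xc[0],0]);S=s["S"];up=np.cross(n,yc)
for k,p,h in (("a",(196.3,323.5),7.4),("b",(206.2,311.5),7.4),("c",(273,318.4),7.4),("d",(238.1,317),.4),("a",(129,322.5),-23.6),("b",(111,310.5),-23.6),("c",(131,316.5),-23.6),("d",(60+119*.6,200+197*.6),-23.6)):
    g=pickle.load(open(k+".pkl","rb"));o,d=ray(g[1],p,g[0]); x=o+d*((h-(o-S)@n)/(d@n))-S
    print(k,h,"yc",round(x@yc,1),"up",round(x@up,1))
print(up)
E
```

```text
a 7.4 yc -1.1 up 0.4
b 7.4 yc -0.1 up 1.5
c 7.4 yc 0.9 up -0.5
d 0.4 yc -1.0 up 1.3
a -23.6 yc -0.1 up 70.6
b -23.6 yc 0.6 up 70.7
c -23.6 yc -0.1 up 70.6
d -23.6 yc -0.3 up 70.4
[-0.29386993  0.76446155 -0.574     ]
```

play_rows:
  rows:
    - [[0.43, -0.39, 0], [-0.5, 0.1, 0.89]]
    - [[0.43, -0.39, 0], [-0.5, 0.1, 0.89]]
    - [[0.43, -0.39, 0], [-0.5, 0.1, 0.89]]
    - [[0.43, -0.39, -0.3], [-0.5, 0.1, 0.89]]
    - [[0.43, -0.39, -0.3], [-0.5, 0.1, 0.89]]
    - [[0.43, -0.39, -0.5], [-0.5, 0.1, 0.89]]
    - [[0.43, -0.39, -0.5], [-0.5, 0.11, 0.88]]
    - [[0.43, -0.39, -0.5], [-0.5, 0.11, 0.88]]
    - [[0.43, -0.38, -0.6], [-0.5, 0.12, 0.88]]
    - [[0, 0, 0], [0, 0, 0]]
    - [[0, 0, 0], [0, 0, 0]]
  hand: 0.3

```text
time: 27.42
tool_pos: [524.2, -157.1, 200.9]
tcp_rot: [-2.856, 0.542, 2.454]
contact_force: [-0.1, 0.2, 1.2]
grip_width: 59.4
finger_force: 0.0
```

```bash
python3 - <<'E'
from h import *
s=np.load("stop.npz");n=s["n"];xc=s["xc"];yc=np.array([-xc[1],xc[0],0]);S=s["S"]+.6*np.cross(n,yc)
y0=R.from_rotvec(-n*np.radians(-25)).apply(yc)
plan(S+n*30,-n,y0); plan(S-n*11.5,-n,y0);print(get_obs()["joint_positions"])
E
```

```text
total shift [ 0.38 -1.03 -1.81] turn [-0.03 -0.02  0.  ] n 2 per row [0.19, -0.517, -0.905] [-0.017, -0.008, 0.0]
total shift [ 0.66 -1.77 -2.94] turn [-0.03 -0.02  0.  ] n 3 per row [0.222, -0.592, -0.981] [-0.011, -0.005, 0.0]
[-0.15602457  0.33523916  1.8266234  -0.75550865  0.80364772 -0.46907772]
```

play_rows:
  rows:
    - [[0.13, -0.34, -0.6], [-0.01, -0.01, 0]]
    - [[0.13, -0.34, -0.6], [-0.01, -0.01, 0]]
    - [[0.12, -0.35, -0.61], [-0.01, 0, 0]]
    - [[0, 0, 0], [0, 0, 0]]

```text
time: 27.92
tool_pos: [535.3, -188.5, 145.9]
tcp_rot: [-2.853, 0.546, 2.456]
contact_force: [0.0, 0.3, 0.6]
grip_width: 59.8
finger_force: 0.0
```

play_rows:
  rows:
    - [[0.047, -0.123, -0.188], [0, 0, 0]]
    - [[0.047, -0.123, -0.188], [0, 0, 0]]
    - [[0.047, -0.123, -0.188], [0, 0, 0]]
    - [[0, 0, 0], [0, 0, 0]]

```text
time: 28.42
tool_pos: [539.6, -199.3, 128.6]
tcp_rot: [-2.853, 0.546, 2.458]
contact_force: [-1.0, -0.1, 0.0]
grip_width: 59.6
finger_force: 0.0
```

play_rows:
  rows:
    - [[0.047, -0.123, -0.188], [0, 0, 0]]
    - [[0.047, -0.123, -0.188], [0, 0, 0]]
    - [[0.047, -0.123, -0.188], [0, 0, 0]]
    - [[0, 0, 0], [0, 0, 0]]
    - [[0, 0, 0], [0, 0, 0]]

```text
time: 29.05
tool_pos: [544.0, -210.2, 112.1]
tcp_rot: [-2.853, 0.547, 2.458]
contact_force: [-0.3, 1.0, -0.6]
grip_width: 59.8
finger_force: 0.0
```

```bash
python3 - <<'E'
from h import *
s=np.load("stop.npz");n=s["n"];xc=s["xc"];yc=np.array([-xc[1],xc[0],0]);S=s["S"];u=np.cross(n,yc)
d=get_obs()["tool_pos"]-S;print(d@n,d@yc,d@u)
E
```

```text
-11.783223290173261 -0.1329040381448534 1.0043922741535027
```

Well placed, so I'll grip.

play_rows:
  rows:
    - [[0, 0, 0], [0, 0, 0]]
    - [[0, 0, 0], [0, 0, 0]]
    - [[0, 0, 0], [0, 0, 0]]
    - [[0, 0, 0], [0, 0, 0]]
  hand: -1

```text
time: 29.55
tool_pos: [544.3, -210.0, 112.3]
tcp_rot: [-2.854, 0.547, 2.458]
contact_force: [0.5, 1.0, -0.2]
grip_width: 39.1
finger_force: 30.0
```

play_rows:
  rows:
    - [[0, 0, 0], [0.103, -0.268, -0.41]]
    - [[0, 0, 0], [0.103, -0.268, -0.41]]
    - [[0, 0, 0], [0.103, -0.268, -0.41]]
    - [[0, 0, 0], [0.103, -0.268, -0.41]]
    - [[0, 0, 0], [0.103, -0.268, -0.41]]
    - [[0, 0, 0], [0.103, -0.268, -0.41]]
    - [[0, 0, 0], [0.103, -0.268, -0.41]]
    - [[0, 0, 0], [0.103, -0.268, -0.41]]
    - [[0, 0, 0], [0, 0, 0]]

```text
time: 30.68
tool_pos: [544.1, -210.1, 112.3]
tcp_rot: [3.057, 0.607, 1.792]
contact_force: [-0.2, 1.6, 1.5]
grip_width: 39.1
finger_force: 30.0
```

play_rows:
  rows:
    - [[0, 0, 0], [0.103, -0.268, -0.41]]
    - [[0, 0, 0], [0.103, -0.268, -0.41]]
    - [[0, 0, 0], [0.103, -0.268, -0.41]]
    - [[0, 0, 0], [0.103, -0.268, -0.41]]
    - [[0, 0, 0], [0, 0, 0]]
    - [[0, 0, 0], [0, 0, 0]]

```text
time: 31.42
tool_pos: [543.8, -209.9, 112.7]
tcp_rot: [2.876, 0.559, 1.463]
contact_force: [-3.8, 5.5, 7.1]
grip_width: 39.0
finger_force: 30.0
```

```bash
python3 - <<'E'
from h import *
s=np.load("stop.npz");n=s["n"];xc=s["xc"];yc=np.array([-xc[1],xc[0],0]);S=s["S"];u=np.cross(n,yc)
o=get_obs();d=o["tool_pos"]-S;print(d@n,d@yc,d@u,o["contact_force"]@n,o["moment"]@n,o["moment"]);y=R.from_euler('xyz',o["tcp_rot"]).as_matrix()[:,1];print(np.degrees(np.arctan2(y@u,y@yc)))
E
```

```text
-11.117677693111144 -0.2260639075505 1.0107476592153004 9.565101149568811 0.12546806877083125 [ 0.44566055  0.48746395 -0.05362069]
-22.819551420462876
```

The 9.6 N axial push means the pawl is lifted. I'll follow the head out, then let go.

play_rows:
  rows:
    - [[-0.014, 0.036, 0.055], [0, 0, 0]]
    - [[-0.014, 0.036, 0.055], [0, 0, 0]]
    - [[-0.014, 0.036, 0.055], [0, 0, 0]]
    - [[0, 0, 0], [0, 0, 0]]

```text
time: 31.92
tool_pos: [542.6, -206.9, 117.2]
tcp_rot: [2.875, 0.558, 1.461]
contact_force: [-3.3, 3.1, 3.6]
grip_width: 38.6
finger_force: 30.0
```

play_rows:
  rows:
    - [[0, 0, 0], [0, 0, 0]]
    - [[0, 0, 0], [0, 0, 0]]
    - [[0, 0, 0], [0, 0, 0]]
    - [[0, 0, 0], [0, 0, 0]]
  hand: 0.3

```text
time: 32.42
tool_pos: [542.8, -207.0, 117.0]
tcp_rot: [2.875, 0.558, 1.461]
contact_force: [-0.4, -0.8, -1.0]
grip_width: 59.7
finger_force: 0.0
```

play_rows:
  rows:
    - [[-0.1, 0.27, 0.41], [0, 0, 0]]
    - [[-0.2, 0.53, 0.82], [0, 0, 0]]
    - [[-0.2, 0.53, 0.82], [0, 0, 0]]
    - [[-0.2, 0.53, 0.82], [0, 0, 0]]
    - [[-0.2, 0.53, 0.82], [0, 0, 0]]
    - [[0, 0, 0], [0, 0, 0]]
    - [[0, 0, 0], [0, 0, 0]]

```text
time: 33.3
tool_pos: [515.5, -135.2, 227.5]
tcp_rot: [2.875, 0.558, 1.462]
contact_force: [-0.3, -0.3, 0.1]
grip_width: 59.6
finger_force: 0.0
```

```bash
python3 - <<'E'
from h import *
o=get_obs();c=capture("wrist");cc=c["frame"][:,:,::-1]
sd=capture("side");side=sd["frame"][150:270,310:430,::-1];p=pinpoint("stop_top","wrist");print(p[:1])
s=np.load("stop.npz");n=s["n"];S=s["S"];q=pinpoint("stop_top","side");print(q[:1], pinpoint("nipple_mid","side")[:1],pinpoint("nipple_mid","top")[:1])
cv2.imwrite("pics/z.png",np.hstack([cv2.resize(cc[60:300,200:440],(400,400)),cv2.resize(side,(400,400),interpolation=2)]))
E
```

```text
[{'at': [231.2, 318.7], 'p': 0.88}]
[{'at': [189.9, 362.4], 'p': 0.5}] [{'at': [261.3, 392.0], 'p': 0.45}] []
```

View pics/z.png

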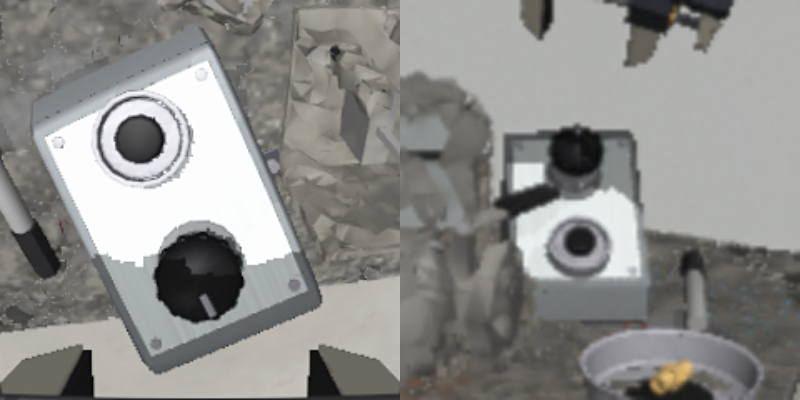

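In the side crop the head is back at its released height (top at about row 126), its index mark points up the slope again, and the nipple lies in the dish. Handing in.

```bash
python3 -c "from plant import bot; print(bot.close_job())"
```

```text
the job is handed in; nothing more can be done
None
```

The job is handed in, with no verdict returned: the stop was latched, the nipple placed in the dish about 14 mm from its centre, and the stop then twisted clockwise; the last pictures show it sprung back out and turned back.

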